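# Seat the oil stone in the sharpening board and lock it with the cam lever

### The arm

A 7-joint arm with a two-finger parallel gripper is mounted at the origin on a cart in front of the work surface, level with it; the furniture and walls round the work are solid. World frame = base frame: x ahead of the robot, y to its left, z up, the work surface at z = 0. Lengths are in m, angles in rad, forces in N, time in s.
With the tool pointing down it reaches from about 0.4 to 0.875 m from the base axis. Payload 19.3 kg.
Tool frame: the origin (TCP) lies midway between the tips of the shut fingers; the grasp point (between the pads) lies 19 mm behind it (grip_point_offset is the distance from the TCP to the grasp point, in m); z points along the fingers, y is the direction in which the jaws open and shut (so a half turn about z gives the same grasp; the last joint's range is limited). The gripper opens to 85 mm and grips with 20 to 120 N. Pads are 22 mm wide; open, the fingers measure 114 mm over their backs; the gripper's body (76 mm by 85 mm) begins 54 mm behind the grasp point. The pads swing forward as they close: fully open they stand 13 mm farther back than shut.
Start: joints at [-1.285, 0.521, -0.036, 1.599, 0.021, 1.021, -0.113], TCP at [0.218, 0.586, 0.231] pointing down, gripper open.
Joint ranges: [-2.91, 2.91], [-0.3, 2.13], [-1.5, 1.42], [0.17, 2.43], [-1.26, 4.41], [0.16, 1.93], [-2.52, 2.52]. Speed limits (rad/s): [1.89, 1.89, 2.39, 2.39, 3.01, 3.01, 3.01].

### API

Orientations are given as a unit quaternion [w, x, y, z].
In Python, from plant import get_obs, snapshot, calibration, job_done, grip_point_offset gives the robot as it stands.
- The arm moves only by the tool apply_moves, never from a script. Its argument "increments" is a list of rows, each a list of 5 numbers: the closure, from 0 (fully open) to 1 (shut), then the shift along the tool's x, y, z in m, then the turn about the tool's z in degrees. In form: [[gripper, tx, ty, tz, roll], ...]. A call has 1 to 12 rows; each row is the pose to reach, as a shift and turn from the pose commanded when the call began, along the tool's axes at that moment; what a row does not reach only later rows make up. A row lasts 1/12 s, in which the tool goes at most 41.7 mm and 7.16 degrees, less where a joint would pass 70% of its speed; a pose out of reach is approached as far as the arm can. A call with a gripper value outside its range is refused whole. The fingers move at their own pace and stop on an object; "squeeze" is the grip in N (left out, the last holds). Time passes only in rows, so rows that repeat a pose let the fingers close. It gives the time, the measured TCP pose, the force and the opening at its end, in the units of the state.
- get_obs(): the state, without advancing time (a new reading comes with each control period).
- snapshot(name): name is "scene" or "top" or "wrist"; returns the picture (400x640x3 uint8, red, green, blue); there is no depth.
- calibration(name): a dict with "intrinsics" (3x3 intrinsics, pixels), "distortion" ([k1, k2, p1, p2, k3] as OpenCV has them; the pictures are not rectified), "T" (4x4, takes a point from camera to world coordinates); the wrist camera has in their place "hand_eye" (4x4, takes a point from camera to tool coordinates, whose origin is the TCP and whose axes are the flange's). Camera axes: x right, y down, z forward; pixel columns grow to the right and rows downward; lengths in m; the calibration is good to about 2 mm. A picture is of the moment at which its call begins: read the wrist's pose just before it. calibration takes no time and is no camera call.
- job_done(): hands the job in, once; it reports no verdict.
The state is a dict: "t": time; "joints": joint angles; "dq": joint speeds; "joint_torque": joint torques, N m; "position": TCP position; "tool_rot": TCP orientation; "contact_force": force on the tool from outside, world axes, zero at the start; "torque": the same for the moment, N m; "gripper_width": opening from 0.0 (shut) to 1.0 (fully open).
Only numpy, scipy, OpenCV 4.12 (cv2) and the standard library are available. Lean on these libraries where they do the work, as an engineer would, in place of code of your own. Each camera call takes 0.05 s, during which the arm holds its last target.

### The job

Set up the oil stone for sharpening scissors by pushing alone, without picking anything up: push the stone in its wooden rest sideways until it lies flat along the side fence of the sharpening board, and slide it along the fence, past the open cam, until its far end is up against the end stop. Then push the cam lever round clockwise (seen from above) as far as it goes, so that the cam holds the stone firmly against the fence. Never lift, carry or tip the stone, leave the other things where they are, and let go of everything at the end.

Things in the scene. Friction and masses are not known exactly. Their poses are not given: they have to be found in the camera images.
- holder: Sharpening board: plywood fixed to the desk, 285 x 160 x 18 mm; its top is 18 mm above the desk. Origin at desk height, right under the centre of the seated stone; x points along the board to the end stop (away from the robot), y to the side fence (left), z up. Board: x -170 to +115, y -102 to +58 mm. With the cam open the passage beside the fence is 8 to 10 mm wider than the rest.
- end_stop: End stop: dark wooden block across the far end of the board, 20 x 90 mm, 22 mm high above the board; inner face at x = +88 mm of the board's frame. Origin at the centre of its underside.
- side_fence: Side fence: dark wooden strip on the left edge of the board, 205 mm long (its x, parallel to the board's x), 20 mm thick, 22 mm high above the board; inner face at y = +31 mm of the board's frame, from x -118 to +88 mm. Origin at the centre of its underside.
- oil_stone: Oil stone, loose, 0.5 to 0.8 kg, sliding friction a few N: wooden rest 62 mm wide (its x), 175 mm long (its y), 20 mm high; on it a stone 50 x 150 mm, top at 44 mm. Origin under the centre of the rest. Starts on the board 62 to 75 mm short of its seat and 10 to 28 mm off the fence, a little askew. Seated, its origin is at x = 0, y = 0 of the board's frame and its y axis along the board's x.
- cam_lever (a joint): Cam lever angle, rad, growing clockwise from above: 0 open (arm 80 degrees clockwise of the board's x axis, to the right), 1.75 closed at the stop pin (arm along the board's -x, beside the stone). Starts at 0 to 0.2; stays where left. Light friction (1.5 N at the grip); from about 1.3 on the cam presses the seated stone and the force rises to some 5 to 15 N; it locks just past dead centre.
- lever_pivot (a point): Pivot of the cam lever, on its upright axis, 42 mm above the desk; at x = +66, y = -56 mm in the board's frame. The cam under the arm is a steel disc 32 mm wide, 10 mm off centre, 2 to 18 mm above the board; a thin steel stop pin for the arm stands at x = +36, y = -48 mm, 28 mm high above the board.
- lever_grip (a point): Middle of the upright black grip at the end of the lever arm, 85 mm from the pivot axis, 65 mm above the desk. The grip is round, 16 to 23 mm thick, from 44 to 86 mm above the desk; the steel arm, 9 mm thick, lies 38 to 47 mm above the desk.
- oil_can: Bystander: small oil can, 38 mm wide and 118 mm high, standing left of the board's fence. Origin under its centre.
- dust_brush: Bystander: flat bench brush lying right of the board, 181 mm long, 26 mm wide, 12 mm high. Origin under the middle.
- blank_tray: Bystander: grey tray of scissor halves, 171 x 251 x 34 mm, on the right of the desk. Origin under its centre.
- leather_roll: Bystander: small brown leather roll standing upright, 33 mm wide, 58 mm high, at the front of the desk towards the right. Origin under its centre.

How it is judged:
By the outcome, as a careful person would: the job done as asked, in the order asked, and still so for the second after the job is handed in, with the robot touching nothing.
It also fails if it takes over 64 s, if anything falls off the work surface, if the arm or the gripper's body presses on something with over 40 N, if the wrist force passes 120 N, or if a joint passes its speed limit or range.

## Working session

There is one attempt and no reset: what is moved stays moved. The work goes in short steps, Python scripts to look and compute and a tool call to move; the robot and the scene stay as the last step left them, time stands still between calls to the robot, and variables do not carry over. Pictures are saved under pics/ and viewed, and the job is handed in when it is done.

Besides the shell and the picture viewer there is one more tool, called after "Request:" in YAML: its name, and indented under it one key for each argument. apply_moves: Moves the arm, as the interface text tells. Its arguments: {"type":"object","properties":{"increments":{"type":"array"},"squeeze":{"type":"number"}},"required":["increments"]}

```bash
mkdir -p pics; ls; python3 - <<'E'
from plant import *
import cv2
o=get_obs();print({k:(v if not hasattr(v,'round') else v) for k,v in o.items()})
for n in("scene","top","wrist"):
    im=snapshot(n);cv2.imwrite(f"pics/{n}0.png",im[:,:,::-1]);print(n,calibration(n))
print(grip_point_offset)
E
```

```text
pics
{'t': 0.0, 'joints': array([-1.28520237,  0.52202932, -0.03627972,  1.59999308,  0.0212147 ,
        1.02109219, -0.11279239]), 'dq': array([-5.97125784e-04,  4.35532463e-04, -4.86357248e-04, -1.50734293e-04,
        4.82417828e-05, -1.05568149e-03,  2.32182365e-03]), 'joint_torque': array([ 4.46659942e-05, -9.27099895e+01,  1.97887927e+00, -3.69965744e+01,
        1.77231448e-02,  7.47269980e-03, -4.75821622e-06]), 'position': array([0.21765837, 0.58552326, 0.23072208]), 'tool_rot': array([-4.25822835e-05,  1.76977963e-01,  9.84214650e-01, -5.66916734e-04]), 'contact_force': array([-0.41468972,  0.90443977,  0.00574537]), 'torque': array([-0.08355229,  0.01461899, -0.0071101 ]), 'gripper_width': 0.9952907545209049}
scene {'intrinsics': array([[451.18775934,   0.        , 321.44541313],
       [  0.        , 451.18775934, 205.77704776],
       [  0.        ,   0.        ,   1.        ]]), 'distortion': array([-0.10026016,  0.        ,  0.        ,  0.        ,  0.        ]), 'T': array([[ 0.90668472, -0.24831529,  0.34097262,  0.16365775],
       [-0.42165995, -0.55505476,  0.71
[... 578 characters left out ...]
92,  1.14034968],
       [ 0.        ,  0.        ,  0.        ,  1.        ]])}
wrist {'intrinsics': array([[293.02744475,   0.        , 319.79436979],
       [  0.        , 293.02744475, 196.74490201],
       [  0.        ,   0.        ,   1.        ]]), 'distortion': array([-0.0520465,  0.       ,  0.       ,  0.       ,  0.       ]), 'hand_eye': array([[-4.99458825e-04, -9.63495390e-01, -2.67724455e-01,
         6.70871545e-02],
       [ 9.99999770e-01, -6.04181699e-04,  3.08778560e-04,
         8.57746358e-04],
       [-4.59260935e-04, -2.67724239e-01,  9.63495470e-01,
        -1.43034779e-01],
       [ 0.00000000e+00,  0.00000000e+00,  0.00000000e+00,
         1.00000000e+00]])}
0.0187
```

View pics/top0.png

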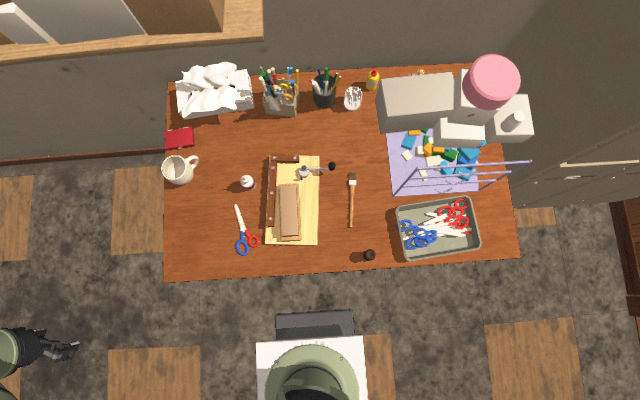

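View pics/scene0.png

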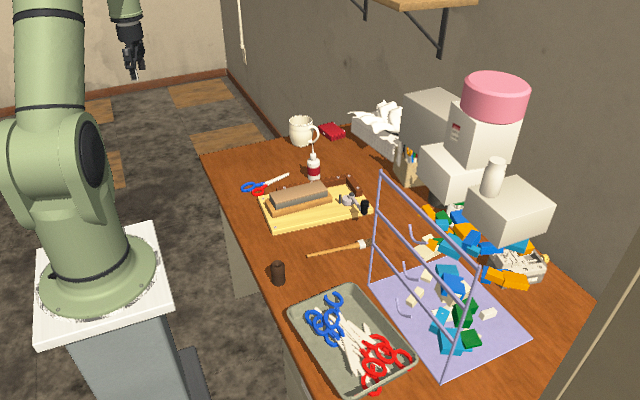

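The top view shows the board around (293,200), the stone at (288,212), the grip at (332,166), the can at (248,181), the brush at (351,200) and the end stop at about (285,158). I'll zoom in next.

```bash
python3 - <<'E'
import cv2
im=cv2.imread("pics/top0.png")[140:260,230:370]
cv2.imwrite("pics/topz.png",cv2.resize(im,None,fx=5,fy=5,interpolation=cv2.INTER_CUBIC))
im=cv2.imread("pics/scene0.png")[150:250,240:390]
cv2.imwrite("pics/scz.png",cv2.resize(im,None,fx=5,fy=5,interpolation=cv2.INTER_CUBIC))
E
```

```text
(no output)
```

View pics/topz.png

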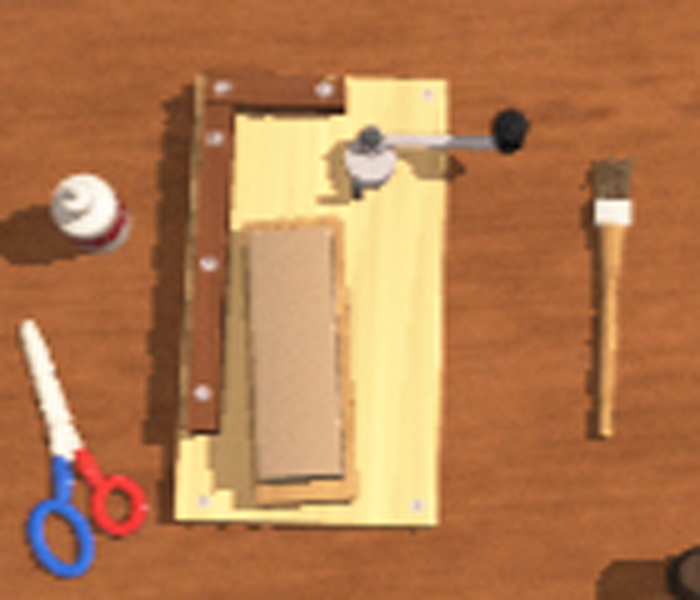

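View pics/scz.png

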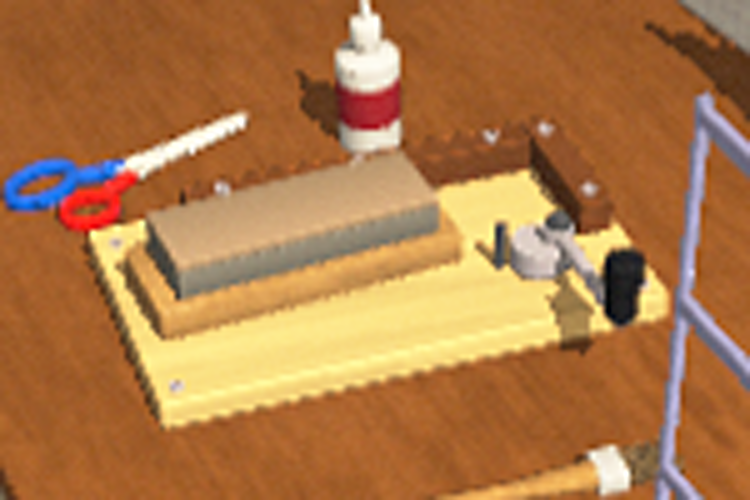

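```bash
cat > h.py <<'E'
import numpy as np,cv2
from plant import *
def ray(cam,uv,T=None):
    c=calibration(cam)
    T=c["T"] if T is None else T
    p=cv2.undistortPoints(np.array([[uv]],float),c["intrinsics"],c["distortion"])[0,0]
    return T[:3,3],T[:3,:3]@np.array([p[0],p[1],1])
def onz(cam,uv,z,T=None):
    o,d=ray(cam,uv,T);return o+d*(z-o[2])/d[2]
def proj(cam,P,T=None):
    c=calibration(cam);T=c["T"] if T is None else T
    M=np.linalg.inv(T);r=cv2.Rodrigues(M[:3,:3])[0]
    return cv2.projectPoints(np.array(P,float).reshape(-1,3),r,M[:3,3],c["intrinsics"],c["distortion"])[0][:,0]
def wristT():
    from scipy.spatial.transform import Rotation as R
    o=get_obs();q=o["tool_rot"];T=np.eye(4)
    T[:3,:3]=R.from_quat([q[1],q[2],q[3],q[0]]).as_matrix();T[:3,3]=o["position"]
    return T@calibration("wrist")["hand_eye"]
E
python3 - <<'E'
from h import *
t=lambda u,v,z:onz("top",(230+u/5-.5+.1,140+v/5-.5+.1),z).round(4)
B=[t(447,79,.018),t(438,524,.018),t(175,521,.018)]
print(B,np.linalg.norm(B[0]-B[1]),np.linalg.norm(B[1]-B[2]))
ex=(B[0]-B[1])[:2];ex/=np.linalg.norm(ex);ex2=np.array([-(B[2]-B[1])[1],(B[2]-B[1])[0]]);
print(np.degrees(np.arctan2(ex[1],ex[0])),)
e3=(B[2]-B[1])[:2];print(np.degrees(np.arctan2(-e3[0],e3[1])))
print('fence inner',t(233,110,.04),t(217,432,.04),'stop inner',t(344,112,.04))
print('grip',t(510,130,.086),'piv',t(370,138,.047))
print('stone',[t(*p,.062) for p in[(250,228),(330,226),(343,475),(260,481)]])
print('rest',[t(*p,.038) for p in[(340,218),(355,497),(255,503)]])
print('can',t(80,200,.1),'brush',t(612,165,.01),t(603,436,.01))
E
```

```text
[array([ 0.7076, -0.0671,  0.018 ]), array([ 0.4261, -0.0428,  0.018 ]), array([0.4387, 0.1167, 0.018 ])] 0.28254688106577996 0.15999690622008914
-4.933728300726237
-4.516806837656286
fence inner [0.6895 0.0676 0.04  ] [0.4883 0.086  0.04  ] stop inner [ 0.6833 -0.0014  0.04  ]
grip [ 0.6505 -0.1016  0.086 ] piv [ 0.6632 -0.0169  0.047 ]
stone [array([0.6074, 0.0581, 0.062 ]), array([0.6053, 0.0099, 0.062 ]), array([0.4548, 0.0104, 0.062 ]), array([0.4546, 0.0592, 0.062 ])]
rest [array([0.616 , 0.0049, 0.038 ]), array([0.4439, 0.0054, 0.038 ]), array([0.4443, 0.0653, 0.038 ])]
can [0.6216 0.1528 0.1   ] brush [ 0.6458 -0.168   0.01  ] [ 0.4737 -0.1477  0.01  ]
```

Request:
apply_moves:
  increments:
    - [1,-0.49,-0.48,0,74.4]
    - [1,-0.49,-0.48,0,74.4]
    - [1,-0.49,-0.48,0,74.4]
    - [1,-0.49,-0.48,0,74.4]
    - [1,-0.49,-0.48,0,74.4]
    - [1,-0.49,-0.48,0,74.4]
    - [1,-0.49,-0.48,0,74.4]
    - [1,-0.49,-0.48,0,74.4]
    - [1,-0.49,-0.48,0,74.4]
    - [1,-0.49,-0.48,0.05,74.4]
    - [1,-0.49,-0.48,0.1,74.4]
    - [1,-0.49,-0.48,0.13,74.4]
  squeeze: 20

```text
t: 1.15
position: [0.4287, 0.138, 0.1936]
tool_rot: [0.0, 0.737, 0.676, 0.001]
contact_force: [1.7, 1.4, -0.6]
gripper_width: -0.005
```

Request:
apply_moves:
  increments:
    - [1,0,0,0,0]

```text
t: 1.23
position: [0.4289, 0.1328, 0.1912]
tool_rot: [0.001, 0.739, 0.674, -0.001]
contact_force: [-0.1, -1.3, -1.0]
gripper_width: 0.001
```

```bash
python3 -c "
from h import *
print(get_obs())"
```

```text
{'t': 1.2333, 'joints': array([-0.74543715,  0.32243238,  0.38531528,  2.10003553, -0.17188653,
        0.7509927 , -0.34318475]), 'dq': array([-0.09828904, -0.03327022, -0.06198134, -0.03504923,  0.02502289,
        0.06534146, -0.16407861]), 'joint_torque': array([  4.01265576, -58.19432616,   5.91388687, -30.63850522,
        -1.03312757,  -1.72026034,   3.54531705]), 'position': array([0.42888782, 0.13281755, 0.19123189]), 'tool_rot': array([ 7.24387780e-04,  7.38698391e-01,  6.74034104e-01, -1.47946377e-03]), 'contact_force': array([-0.08413945, -1.2861864 , -1.00655706]), 'torque': array([-0.053903  ,  0.01999277,  0.04219136]), 'gripper_width': 0.0005460355556108154}
```

```bash
cat >> h.py <<'E'
from scipy.spatial.transform import Rotation as Rt
O=np.array([.603,.0445]);YAW=np.radians(-4.8)
EX=np.array([np.cos(YAW),np.sin(YAW)]);EY=np.array([-EX[1],EX[0]])
def b2w(x,y): return O+EX*x/1e3+EY*y/1e3
def w2b(p): d=np.array(p[:2])-O;return np.array([d@EX,d@EY])*1e3
def to(xy,z,ang=None):
    """increment to world xy,z with tool-x heading ang(deg)"""
    o=get_obs();q=o["tool_rot"];R=Rt.from_quat([q[1],q[2],q[3],q[0]]).as_matrix()
    d=R.T@(np.array([*xy,z])-o["position"])
    h=np.degrees(np.arctan2(R[1,0],R[0,0]))
    r=0 if ang is None else (h-ang+180)%360-180
    return d.round(4),round(r,2)
def st():
    o=get_obs();q=o["tool_rot"];R=Rt.from_quat([q[1],q[2],q[3],q[0]]).as_matrix()
    print('t',o['t'],'pos',o['position'].round(4),'board',w2b(o['position']).round(1),'head',np.degrees(np.arctan2(R[1,0],R[0,0])).round(2),'tilt',np.degrees(np.arccos(-R[2,2])).round(2),'F',o['contact_force'].round(1),'Fb',(o['contact_force'][:2]@np.array([EX,EY]).T).round(1))
E
python3 -c "
from h import *
st();print(to((.51,-.035),.09,85.2),to((.51,-.035),.023,85.2))"
```

```text
t 1.2333 pos [0.4289 0.1328 0.1912] board [-180.9   73.4] head 84.76 tilt 0.19 F [-0.1 -1.3 -1. ] Fb [ 0.  -1.3]
(array([-0.1594,  0.0962,  0.1016]), np.float64(-0.44)) (array([-0.1592,  0.0963,  0.1686]), np.float64(-0.44))
```

Request:
apply_moves:
  increments:
    - [1,-0.04,0.024,0.02,-0.4]
    - [1,-0.08,0.048,0.05,-0.4]
    - [1,-0.12,0.072,0.08,-0.4]
    - [1,-0.159,0.096,0.1,-0.4]
    - [1,-0.159,0.096,0.1,-0.4]
    - [1,-0.159,0.096,0.1,-0.4]
    - [1,-0.159,0.096,0.12,-0.4]
    - [1,-0.159,0.096,0.14,-0.4]
    - [1,-0.159,0.096,0.16,-0.4]
    - [1,-0.159,0.096,0.168,-0.4]
    - [1,-0.159,0.096,0.168,-0.4]
    - [1,-0.159,0.096,0.168,-0.4]

```text
t: 2.23
position: [0.5101, -0.0269, 0.0254]
tool_rot: [-0.0, 0.734, 0.679, -0.0]
contact_force: [-0.6, 0.5, -0.5]
gripper_width: -0.003
```

```bash
python3 -c "
from h import *
st()
cv2.imwrite('pics/w1.png',snapshot('wrist')[:,:,::-1])"
```

```text
t 2.2333 pos [ 0.5101 -0.0269  0.0254] board [-86.6 -78.9] head 85.61 tilt 0.03 F [-0.6  0.5 -0.5] Fb [-0.7  0.4]
```

View pics/w1.png

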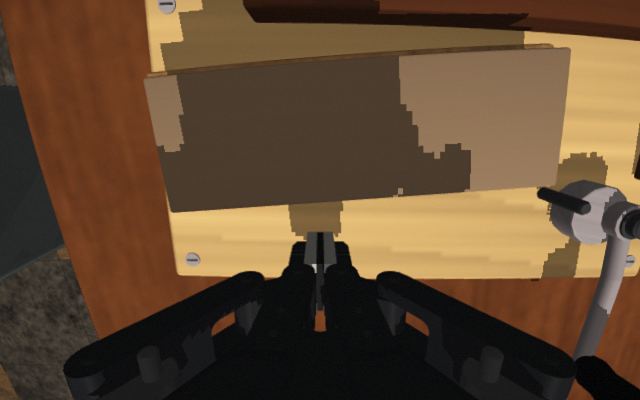

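Request:
apply_moves:
  increments:
    - [1,0.004,0,0,0.4]
    - [1,0.008,0,0,0.4]
    - [1,0.012,0,0,0.4]
    - [1,0.015,0,0,0.4]
    - [1,0.018,0,0,0.4]
    - [1,0.02,0,0,0.4]
    - [1,0.022,0,0,0.4]
    - [1,0.024,0,0,0.4]
    - [1,0.026,0,0,0.4]
    - [1,0.028,0,0,0.4]
    - [1,0.03,0,0,0.4]
    - [1,0.03,0,0,0.4]

```text
t: 3.28
position: [0.5124, 0.0036, 0.0251]
tool_rot: [-0.0, 0.736, 0.677, 0.0]
contact_force: [-0.8, -0.5, 0.2]
gripper_width: -0.001
```

```bash
python3 -c "
from h import *
st()
cv2.imwrite('pics/w2.png',snapshot('wrist')[:,:,::-1])"
```

```text
t 3.2833 pos [0.5124 0.0036 0.0251] board [-86.8 -48.3] head 85.24 tilt 0.01 F [-0.8 -0.5  0.2] Fb [-0.8 -0.6]
```

View pics/w2.png

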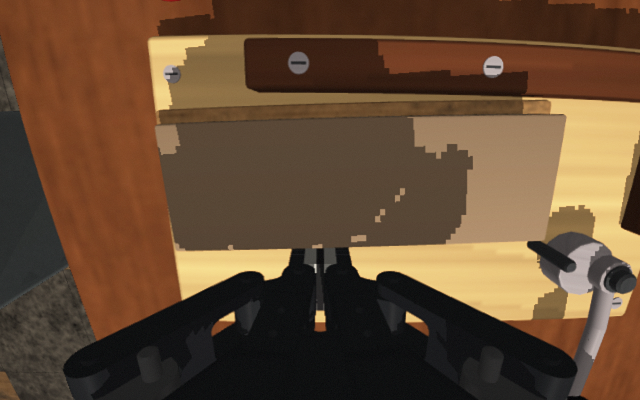

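Request:
apply_moves:
  increments:
    - [1,0.002,0,0,0]
    - [1,0.004,0,0,0]
    - [1,0.005,0,0,0]
    - [1,0.006,0,0,0]
    - [1,0.006,0,0,0]

```text
t: 3.75
position: [0.5128, 0.0093, 0.0251]
tool_rot: [-0.0, 0.736, 0.677, -0.0]
contact_force: [-0.7, -0.8, -0.5]
gripper_width: 0.003
```

Request:
apply_moves:
  increments:
    - [1,0.001,0,0,0]
    - [1,0.002,0,0,0]
    - [1,0.002,0,0,0]

```text
t: 4.0
position: [0.5128, 0.0094, 0.0251]
tool_rot: [0.001, 0.737, 0.676, -0.001]
contact_force: [-2.2, -12.5, 0.5]
gripper_width: 0.001
```

```bash
python3 -c "
from h import *
st()
cv2.imwrite('pics/w3.png',snapshot('wrist')[:,:,::-1])"
```

```text
t 4.0 pos [0.5128 0.0094 0.0251] board [-87.  -42.5] head 85.13 tilt 0.1 F [ -2.2 -12.5   0.5] Fb [ -1.2 -12.7]
```

View pics/w3.png

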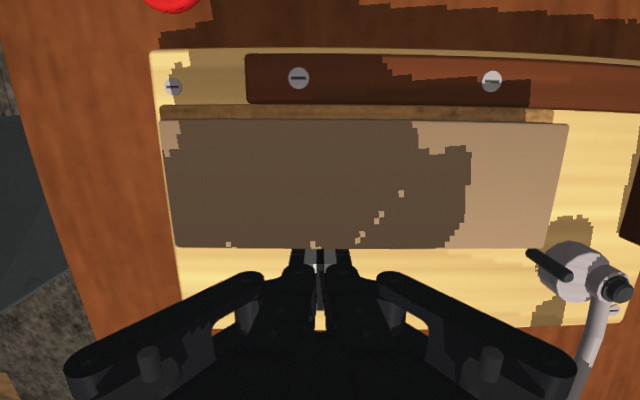

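Request:
apply_moves:
  increments:
    - [1,-0.02,0,0,0]
    - [1,-0.03,0,-0.01,0]
    - [1,-0.03,0,-0.05,0]
    - [1,-0.03,0,-0.085,0]
    - [1,-0.03,0,-0.09,0]
    - [1,-0.03,0,-0.09,0]

```text
t: 4.55
position: [0.512, -0.0187, 0.118]
tool_rot: [0.001, 0.736, 0.677, 0.002]
contact_force: [-0.6, 0.7, -0.6]
gripper_width: -0.001
```

```bash
python3 -c "
from h import *
st();print(get_obs()['joints'].round(2));print(to(b2w(-182,0),.11,175.2),to(b2w(-182,0),.025,175.2))"
```

```text
t 4.55 pos [ 0.512  -0.0187  0.118 ] board [-85.4 -70.6] head 85.2 tilt 0.27 F [-0.6  0.7 -0.6] Fb [-0.6  0.7]
[-0.33  0.53  0.33  2.01 -0.28  0.64  0.11]
(array([ 0.0706, -0.0966,  0.0076]), np.float64(-90.0)) (array([ 0.0704, -0.097 ,  0.0926]), np.float64(-90.0))
```

Request:
apply_moves:
  increments:
    - [1,0,-0.03,0,-7]
    - [1,0,-0.06,0,-14]
    - [1,0,-0.097,0,-21]
    - [1,0.02,-0.097,0,-28]
    - [1,0.04,-0.097,0,-35]
    - [1,0.06,-0.097,0,-42]
    - [1,0.07,-0.097,0,-49]
    - [1,0.07,-0.097,0,-56]
    - [1,0.07,-0.097,0,-63]
    - [1,0.07,-0.097,0,-70]
    - [1,0.07,-0.097,0,-77]
    - [1,0.07,-0.097,0,-84]

```text
t: 5.55
position: [0.4194, 0.0591, 0.1148]
tool_rot: [-0.0, 0.091, 0.996, 0.0]
contact_force: [-0.2, -1.0, -0.1]
gripper_width: 0.001
```

```bash
python3 -c "
from h import *
st();print(get_obs()['joints'].round(2));print(to(b2w(-182,0),.026,175.2))"
```

```text
t 5.55 pos [0.4194 0.0591 0.1148] board [-184.2   -0.8] head 169.56 tilt 0.05 F [-0.2 -1.  -0.1] Fb [-0.1 -1. ]
[-0.22  0.41 -0.07  2.21  0.05  0.53  1.05]
(array([-0.0022,  0.001 ,  0.0888]), np.float64(-5.64))
```

Request:
apply_moves:
  increments:
    - [1,0,0.001,0.03,-5.6]
    - [1,0,0.001,0.06,-5.6]
    - [1,0,0.001,0.085,-5.6]
    - [1,0,0.001,0.089,-5.6]
    - [1,0,0.001,0.089,-5.6]

```text
t: 5.97
position: [0.4187, 0.0599, 0.0251]
tool_rot: [-0.002, 0.045, 0.999, -0.0]
contact_force: [-0.2, -0.3, -0.0]
gripper_width: 0.0
```

```bash
python3 -c "
from h import *
st();im=snapshot('top')
cv2.imwrite('pics/t4.png',cv2.resize(im[140:260,230:370,::-1],None,fx=5,fy=5,interpolation=2));cv2.imwrite('pics/s4.png',cv2.resize(snapshot('scene')[150:250,240:390,::-1],None,fx=5,fy=5,interpolation=2))"
```

```text
t 5.9667 pos [0.4187 0.0599 0.0251] board [-1.849e+02 -1.000e-01] head 174.82 tilt 0.21 F [-0.2 -0.3 -0. ] Fb [-0.2 -0.3]
```

View pics/t4.png

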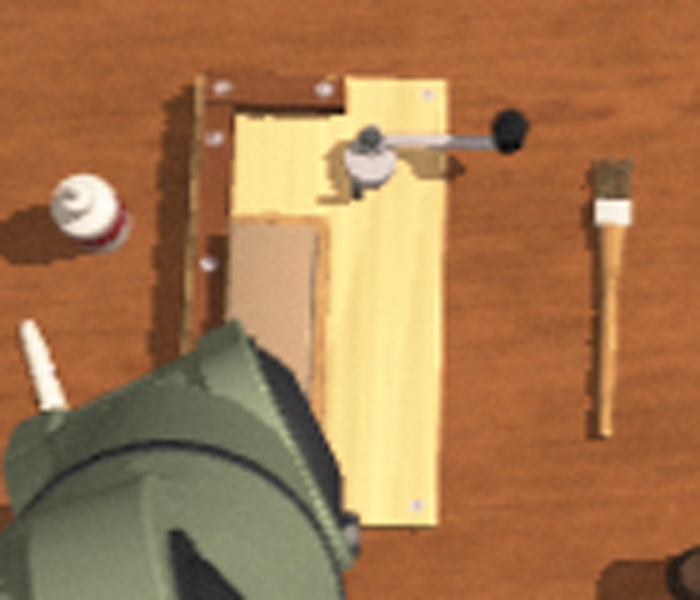

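View pics/s4.png

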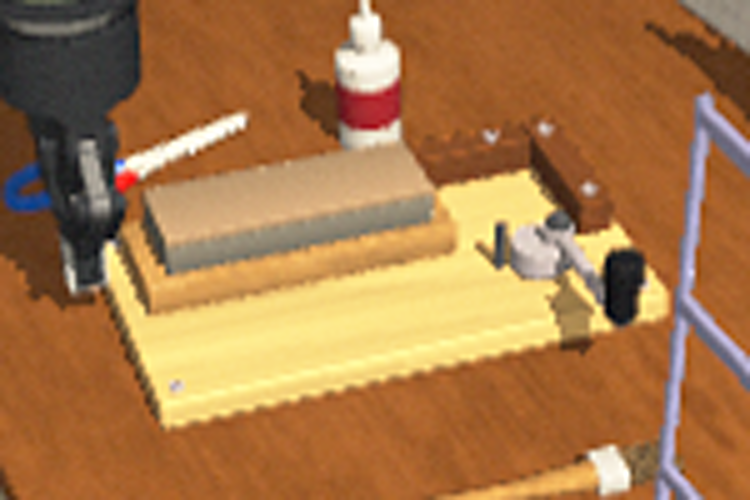

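Request:
apply_moves:
  increments:
    - [1,-0.005,0,0,0]
    - [1,-0.01,0,0,0]
    - [1,-0.014,0,0,0]
    - [1,-0.018,0,0,0]
    - [1,-0.022,0,0,0]
    - [1,-0.026,0,0,0]
    - [1,-0.03,0,0,0]
    - [1,-0.034,0,0,0]
    - [1,-0.038,0,0,0]
    - [1,-0.042,0,0,0]
    - [1,-0.046,0,0,0]
    - [1,-0.05,0,0,0]

```text
t: 7.07
position: [0.4701, 0.0554, 0.0261]
tool_rot: [-0.0, 0.045, 0.999, -0.0]
contact_force: [-3.2, -0.4, 1.3]
gripper_width: -0.004
```

```bash
python3 -c "
from h import *
st();im=snapshot('top')
cv2.imwrite('pics/t5.png',cv2.resize(im[140:260,230:370,::-1],None,fx=5,fy=5,interpolation=2));cv2.imwrite('pics/s5.png',cv2.resize(snapshot('scene')[150:250,240:390,::-1],None,fx=5,fy=5,interpolation=2))"
```

```text
t 7.0667 pos [0.4701 0.0554 0.0261] board [-133.4   -0.2] head 174.81 tilt 0.01 F [-3.2 -0.4  1.3] Fb [-3.2 -0.6]
```

View pics/t5.png

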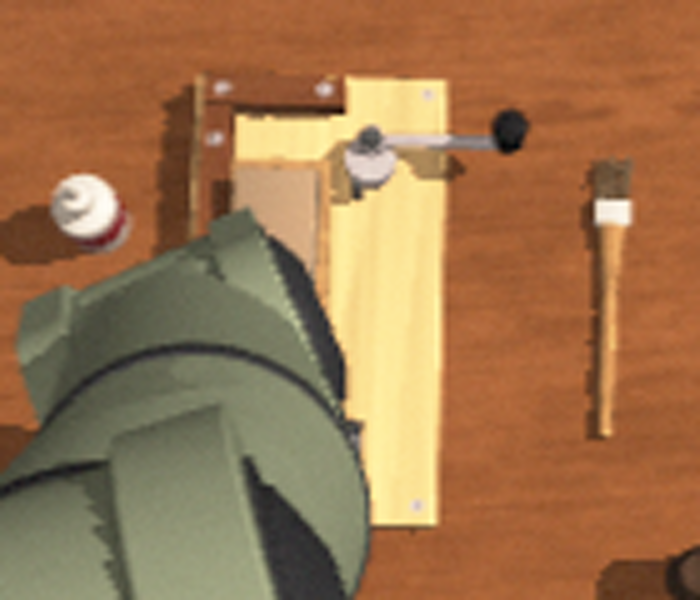

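View pics/s5.png

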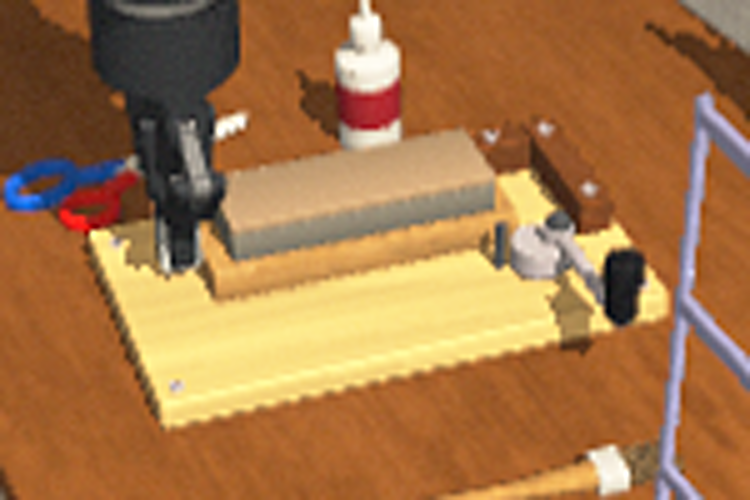

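Request:
apply_moves:
  increments:
    - [1,-0.004,0,0,0]
    - [1,-0.008,0,0,0]
    - [1,-0.012,0,0,0]
    - [1,-0.016,0,0,0]
    - [1,-0.02,0,0,0]
    - [1,-0.023,0,0,0]
    - [1,-0.026,0,0,0]
    - [1,-0.028,0,0,0]
    - [1,-0.03,0,0,0]
    - [1,-0.032,0,0,0]
    - [1,-0.032,0,0,0]
    - [1,-0.032,0,0,0]

```text
t: 8.17
position: [0.502, 0.0526, 0.0262]
tool_rot: [0.0, 0.045, 0.999, 0.0]
contact_force: [0.3, -0.1, -0.5]
gripper_width: -0.002
```

Request:
apply_moves:
  increments:
    - [1,-0.001,0,0,0]
    - [1,-0.002,0,0,0]
    - [1,-0.003,0,0,0]
    - [1,-0.003,0,0,0]

```text
t: 8.5
position: [0.5045, 0.0523, 0.0261]
tool_rot: [-0.0, 0.045, 0.999, -0.0]
contact_force: [-3.0, 0.7, 1.8]
gripper_width: 0.004
```

```bash
python3 -c "
from h import *
st()"
```

```text
t 8.5 pos [0.5045 0.0523 0.0261] board [-98.8  -0.4] head 174.81 tilt 0.02 F [-3.   0.7  1.8] Fb [-3.   0.5]
```

Request:
apply_moves:
  increments:
    - [1,-0.001,0,0,0]
    - [1,-0.002,0,0,0]
    - [1,-0.002,0,0,0]

```text
t: 8.75
position: [0.5046, 0.0522, 0.0259]
tool_rot: [-0.002, 0.045, 0.999, -0.0]
contact_force: [-13.7, 1.8, 9.1]
gripper_width: 0.002
```

```bash
python3 -c "
from h import *
st()"
```

```text
t 8.75 pos [0.5046 0.0522 0.0259] board [-98.7  -0.6] head 174.84 tilt 0.23 F [-13.7   1.8   9.1] Fb [-13.8   0.6]
```

Request:
apply_moves:
  increments:
    - [1,0.01,0,0,0]
    - [1,0.02,0,0,0]
    - [1,0.02,0,-0.03,0]
    - [1,0.02,0,-0.07,0]
    - [1,0.02,0,-0.11,0]
    - [1,0.02,0.0,-0.12,0]
    - [1,0.02,-0.04,-0.12,0]
    - [1,0.02,-0.08,-0.12,0]
    - [1,0.02,-0.12,-0.12,0]
    - [1,0.02,-0.16,-0.12,0]
    - [1,0.02,-0.2,-0.12,0]
    - [1,0.02,-0.2,-0.12,0]

```text
t: 9.75
position: [0.467, -0.153, 0.1463]
tool_rot: [0.0, 0.05, 0.999, -0.002]
contact_force: [0.2, -0.8, 0.8]
gripper_width: 0.004
```

```bash
python3 -c "
from h import *
st();im=snapshot('top');cv2.imwrite('pics/t6raw.png',im[:,:,::-1])
cv2.imwrite('pics/t6.png',cv2.resize(im[140:260,230:370,::-1],None,fx=5,fy=5,interpolation=2));cv2.imwrite('pics/s6.png',cv2.resize(snapshot('scene')[150:250,240:390,::-1],None,fx=5,fy=5,interpolation=2))"
```

```text
t 9.75 pos [ 0.467  -0.153   0.1463] board [-119.  -208.2] head 174.32 tilt 0.18 F [ 0.2 -0.8  0.8] Fb [ 0.3 -0.8]
```

View pics/t6.png

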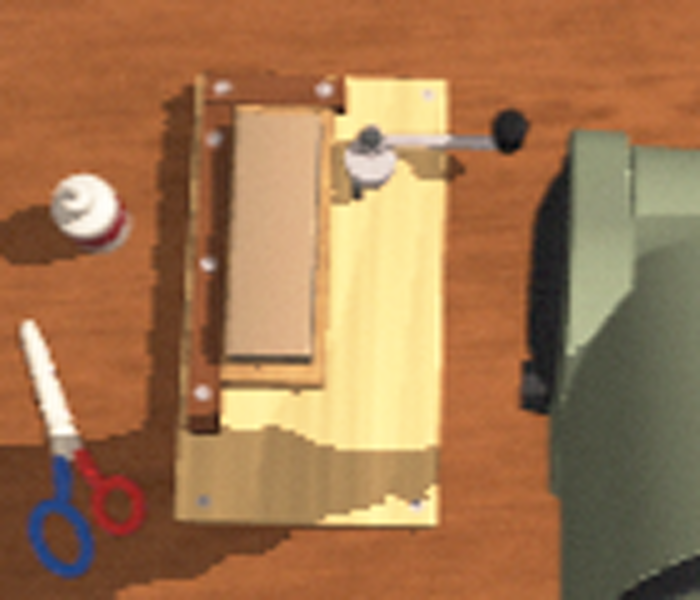

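View pics/s6.png

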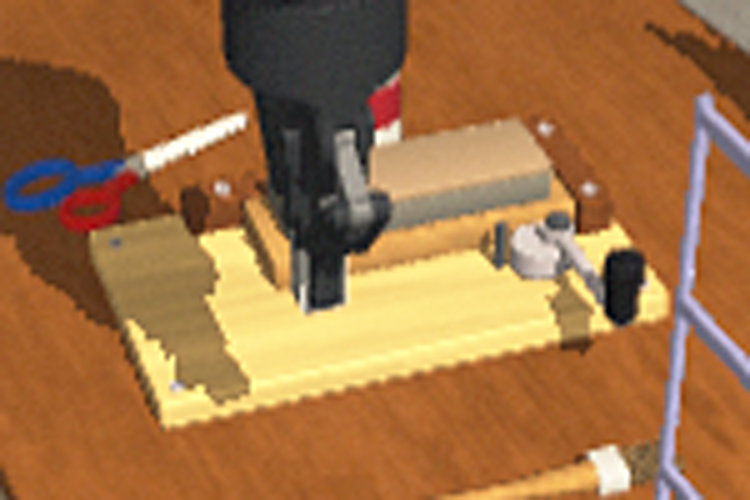

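```bash
python3 -c "
from h import *
t=lambda u,v,z:w2b(onz('top',(230+u/5-.4,140+v/5-.4),z)).round(1)
for n,p in dict(restR=(323,385,.038),restL=(218,381,.038),restFR=(330,110,.038),sFL=(237,106,.062),sFR=(323,109,.062),sNR=(313,358,.062),sNL=(226,354,.062),grip=(510,130,.086),piv=(370,138,.047)).items(): print(n,t(*p))
g=np.array(t(510,130,.086));pv=np.array([66,-56]);d=g-pv;print(np.hypot(*d),np.degrees(np.arctan2(-d[1],d[0])))
"
```

```text
restR [-87.9 -31.1]
restL [-86.4  32.7]
restFR [ 85.7 -30.1]
sFL [80.  24.9]
sFR [ 78.7 -27.8]
sNR [-75.6 -26.6]
sNL [-73.9  25.2]
grip [  59.6 -141.7]
piv [ 65.1 -56.1]
85.93864090151763 94.27087027146082
```

```bash
python3 -c "
from h import *
print(to(b2w(112,-141),.14,173),to(b2w(112,-141),.06,173))"
```

```text
(array([-0.2297,  0.0633,  0.0063]), np.float64(1.61)) (array([-0.2296,  0.0634,  0.0863]), np.float64(1.61))
```

Request:
apply_moves:
  increments:
    - [1,-0.04,0.01,0,1.6]
    - [1,-0.08,0.02,0,1.6]
    - [1,-0.12,0.03,0,1.6]
    - [1,-0.16,0.045,0,1.6]
    - [1,-0.2,0.06,0,1.6]
    - [1,-0.23,0.063,0,1.6]
    - [1,-0.23,0.063,0,1.6]
    - [1,-0.23,0.063,0,1.6]
    - [1,-0.23,0.063,0,1.6]

```text
t: 10.6
position: [0.7028, -0.1021, 0.1456]
tool_rot: [-0.0, 0.059, 0.998, 0.0]
contact_force: [0.4, -0.2, 0.2]
gripper_width: -0.0
```

```bash
python3 -c "
from h import *
st();print(get_obs()['joints'].round(2));print(to(b2w(112,-141),.06,173))
cv2.imwrite('pics/w7.png',snapshot('wrist')[:,:,::-1]);cv2.imwrite('pics/s7.png',cv2.resize(snapshot('scene')[100:250,240:465,::-1],None,fx=3.5,fy=3.5,interpolation=2))"
```

```text
t 10.6 pos [ 0.7028 -0.1021  0.1456] board [ 111.7 -137.8] head 173.28 tilt 0.05 F [ 0.4 -0.2  0.2] Fb [ 0.4 -0.2]
[ 0.1   0.75 -0.06  1.42  0.05  0.98  1.48]
(array([-0.0005, -0.0032,  0.0856]), np.float64(0.28))
```

View pics/w7.png

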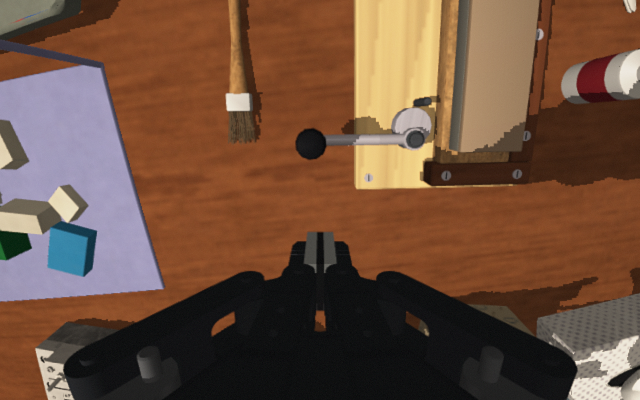

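View pics/s7.png

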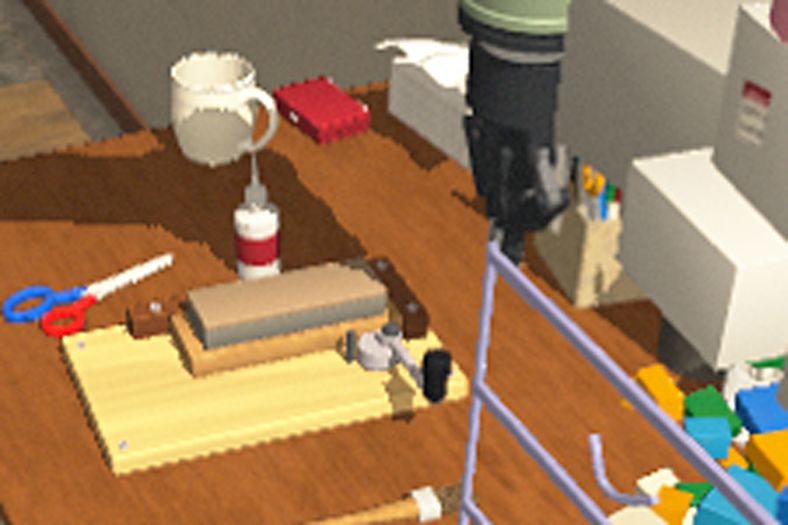

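Request:
apply_moves:
  increments:
    - [1,0,-0.003,0.04,0]
    - [1,0,-0.003,0.075,0]
    - [1,0,-0.003,0.085,0]
    - [1,0,-0.003,0.085,0]

```text
t: 11.03
position: [0.701, -0.1061, 0.0589]
tool_rot: [-0.002, 0.059, 0.998, 0.0]
contact_force: [-0.9, 0.2, 0.6]
gripper_width: -0.002
```

```bash
cat >> h.py <<'E'
def arc(phi,off=21):
    f=np.radians(phi);g=np.array([66,-56])+85*np.array([np.cos(f),-np.sin(f)])
    t=np.array([-np.sin(f),-np.cos(f)])
    return to(b2w(*(g-off*t)),.06,265.2-phi)
E
python3 -c "
from h import *
st()
for p in range(92,150,4): print(p,*arc(p))"
```

```text
t 11.0333 pos [ 0.701  -0.1061  0.0589] board [ 110.2 -141.8] head 173.21 tilt 0.26 F [-0.9  0.2  0.6] Fb [-0.9  0.1]
92 [ 0.0262 -0.0008 -0.001 ] 0.01
96 [ 0.0322 -0.002  -0.001 ] 4.01
100 [ 0.0382 -0.0029 -0.0009] 8.01
104 [ 0.0443 -0.0033 -0.0009] 12.01
108 [ 0.0504 -0.0033 -0.0009] 16.01
112 [ 0.0565 -0.0028 -0.0009] 20.01
116 [ 0.0626 -0.002  -0.0008] 24.01
120 [ 0.0686 -0.0007 -0.0008] 28.01
124 [ 0.0744  0.001  -0.0008] 32.01
128 [ 0.0802  0.0031 -0.0008] 36.01
132 [ 0.0857  0.0056 -0.0007] 40.01
136 [ 0.0911  0.0085 -0.0007] 44.01
140 [ 0.0963  0.0118 -0.0007] 48.01
144 [ 0.1012  0.0154 -0.0007] 52.01
148 [ 0.1059  0.0193 -0.0006] 56.01
```

Request:
apply_moves:
  increments:
    - [1,0.013,0,0,0]
    - [1,0.024,-0.001,0,0]
    - [1,0.029,-0.001,0,2]
    - [1,0.034,-0.002,0,5]
    - [1,0.038,-0.003,0,8]
    - [1,0.044,-0.003,0,12]
    - [1,0.05,-0.003,0,16]
    - [1,0.0565,-0.003,0,20]
    - [1,0.0625,-0.002,0,24]
    - [1,0.0685,-0.001,0,28]
    - [1,0.0745,0.001,0,32]
    - [1,0.08,0.003,0,36]

```text
t: 12.03
position: [0.6249, -0.0941, 0.064]
tool_rot: [0.002, 0.367, 0.93, 0.001]
contact_force: [0.7, -2.3, -0.4]
gripper_width: -0.003
```

```bash

python3 -c "
from h import *
st();cv2.imwrite('pics/w8.png',snapshot('wrist')[:,:,::-1])
for p in range(128,186,4): print(p,*arc(p))"
```

```text
t 12.0333 pos [ 0.6249 -0.0941  0.064 ] board [  33.4 -136.3] head 136.99 tilt 0.2 F [ 0.7 -2.3 -0.4] Fb [ 0.9 -2.3]
128 [ 0.0016 -0.0017  0.0038] -0.49
132 [ 0.0076 -0.003   0.0038] 3.51
136 [ 0.0136 -0.0039  0.0038] 7.51
140 [ 0.0197 -0.0044  0.0037] 11.51
144 [ 0.0258 -0.0044  0.0037] 15.51
148 [ 0.0319 -0.004   0.0037] 19.51
152 [ 0.038  -0.0032  0.0037] 23.51
156 [ 0.044  -0.002   0.0037] 27.51
160 [ 0.0499 -0.0003  0.0037] 31.51
164 [0.0556 0.0017 0.0037] 35.51
168 [0.0612 0.0042 0.0037] 39.51
172 [0.0666 0.007  0.0037] 43.51
176 [0.0718 0.0102 0.0037] 47.51
180 [0.0768 0.0138 0.0037] 51.51
184 [0.0815 0.0177 0.0037] 55.51
```

View pics/w8.png

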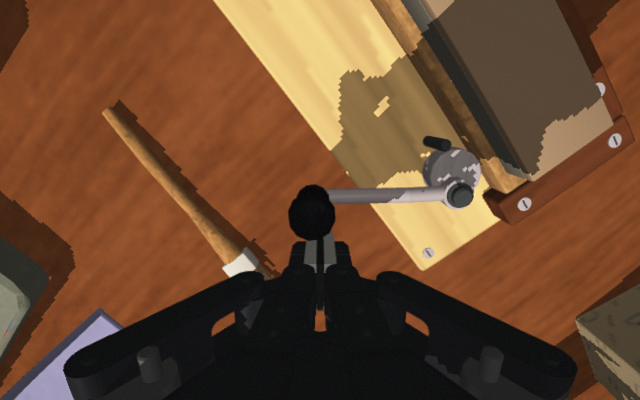

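Request:
apply_moves:
  increments:
    - [1,0.004,-0.002,0.001,2]
    - [1,0.0075,-0.003,0.002,3.5]
    - [1,0.0135,-0.004,0.003,7.5]
    - [1,0.0195,-0.0045,0.003,11.5]
    - [1,0.026,-0.0045,0.003,15.5]
    - [1,0.032,-0.004,0.003,19.5]
    - [1,0.038,-0.003,0.003,23.5]
    - [1,0.044,-0.002,0.003,27.5]
    - [1,0.05,0,0.003,31.5]
    - [1,0.053,0.001,0.003,33.5]
    - [1,0.056,0.002,0.003,35.5]

```text
t: 13.0
position: [0.585, -0.0551, 0.0595]
tool_rot: [0.001, 0.632, 0.775, 0.0]
contact_force: [2.8, -7.2, -0.8]
gripper_width: 0.0
```

```bash

python3 -c "
from h import *
st();cv2.imwrite('pics/w9.png',snapshot('wrist')[:,:,::-1])
for p in range(160,190,3): print(p,*arc(p))"
```

```text
t 13.0 pos [ 0.585  -0.0551  0.0595] board [  -9.6 -100.7] head 101.63 tilt 0.14 F [ 2.8 -7.2 -0.8] Fb [ 3.4 -6.9]
160 [-0.0054  0.0017 -0.0005] -3.71
163 [-0.001   0.0004 -0.0005] -0.71
166 [ 0.0035 -0.0007 -0.0005] 2.29
169 [ 0.008  -0.0015 -0.0005] 5.29
172 [ 0.0125 -0.002  -0.0005] 8.29
175 [ 0.0171 -0.0023 -0.0005] 11.29
178 [ 0.0217 -0.0024 -0.0005] 14.29
181 [ 0.0263 -0.0023 -0.0005] 17.29
184 [ 0.0308 -0.0019 -0.0005] 20.29
187 [ 0.0354 -0.0013 -0.0005] 23.29
```

View pics/w9.png

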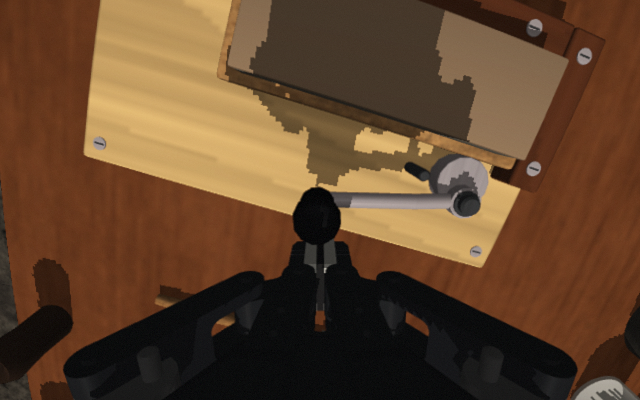

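Request:
apply_moves:
  increments:
    - [1,0.004,0,0,2.3]
    - [1,0.008,-0.001,0,5.3]
    - [1,0.01,-0.0015,0,7]
    - [1,0.0125,-0.002,0,8.3]
    - [1,0.015,-0.002,0,10]
    - [1,0.017,-0.002,0,11.3]
    - [1,0.0195,-0.0025,0,13]
    - [1,0.0215,-0.0025,0,14.3]
    - [1,0.0235,-0.0025,0,16]
    - [1,0.0235,-0.0025,0,16]

```text
t: 13.88
position: [0.5781, -0.0327, 0.0595]
tool_rot: [0.001, 0.734, 0.68, 0.001]
contact_force: [2.4, -6.8, 0.7]
gripper_width: -0.002
```

```bash

python3 -c "
from h import *
st();cv2.imwrite('pics/w10.png',snapshot('wrist')[:,:,::-1])
for p in range(172,190,2): print(p,*arc(p))"
```

```text
t 13.8833 pos [ 0.5781 -0.0327  0.0595] board [-18.3 -79. ] head 85.62 tilt 0.17 F [ 2.4 -6.8  0.7] Fb [ 3.  -6.6]
172 [-0.0096  0.003  -0.0005] -7.5
174 [-0.0068  0.002  -0.0005] -5.5
176 [-0.0039  0.001  -0.0005] -3.5
178 [-0.0009  0.0001 -0.0005] -1.5
180 [ 0.002  -0.0006 -0.0005] 0.5
182 [ 0.005  -0.0013 -0.0005] 2.5
184 [ 0.008  -0.0018 -0.0005] 4.5
186 [ 0.0111 -0.0023 -0.0005] 6.5
188 [ 0.0141 -0.0026 -0.0005] 8.5
```

View pics/w10.png

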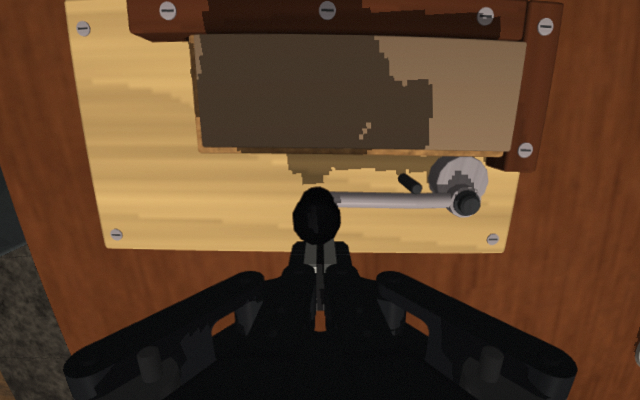

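Request:
apply_moves:
  increments:
    - [1,0.001,0,0,0.4]
    - [1,0.002,0,0,0.4]
    - [1,0.003,-0.0005,0,0.4]
    - [1,0.004,-0.0005,0,0.4]
    - [1,0.004,-0.0005,0,0.4]

```text
t: 14.35
position: [0.578, -0.0322, 0.0596]
tool_rot: [0.003, 0.736, 0.677, -0.0]
contact_force: [4.0, -25.0, -2.3]
gripper_width: -0.002
```

Request:
apply_moves:
  increments:
    - [1,0.001,0,0,0]
    - [1,0.002,0,0,0]
    - [1,0.002,0,0,0]

```text
t: 14.6
position: [0.578, -0.032, 0.0596]
tool_rot: [0.003, 0.737, 0.676, -0.001]
contact_force: [3.7, -34.0, -3.0]
gripper_width: 0.004
```

```bash

python3 -c "
from h import *
st()"
```

```text
t 14.6 pos [ 0.578  -0.032   0.0596] board [-18.5 -78.3] head 85.1 tilt 0.41 F [  3.7 -34.   -3. ] Fb [  6.5 -33.6]
```

Request:
apply_moves:
  increments:
    - [1,-0.005,0,0,0]
    - [1,-0.015,0,0,0]
    - [1,-0.03,0,0,0]
    - [1,-0.05,0,0,0]
    - [1,-0.06,0,-0.03,0]
    - [1,-0.06,0,-0.07,0]
    - [1,-0.08,0,-0.11,0]
    - [1,-0.12,0,-0.15,0]
    - [1,-0.16,0,-0.16,0]
    - [1,-0.2,0,-0.16,0]
    - [1,-0.2,0,-0.16,0]
    - [1,-0.2,0,-0.16,0]

```text
t: 15.6
position: [0.5596, -0.2296, 0.2197]
tool_rot: [0.001, 0.737, 0.676, 0.0]
contact_force: [-0.5, 0.4, -0.8]
gripper_width: -0.001
```

```bash

python3 -c "
from h import *
st();im=snapshot('top');cv2.imwrite('pics/t11.png',cv2.resize(im[140:260,230:370,::-1],None,fx=5,fy=5,interpolation=2));cv2.imwrite('pics/s11.png',cv2.resize(snapshot('scene')[150:250,240:390,::-1],None,fx=5,fy=5,interpolation=2))"
```

```text
t 15.6 pos [ 0.5596 -0.2296  0.2197] board [ -20.3 -276.8] head 85.06 tilt 0.13 F [-0.5  0.4 -0.8] Fb [-0.6  0.3]
```

View pics/t11.png

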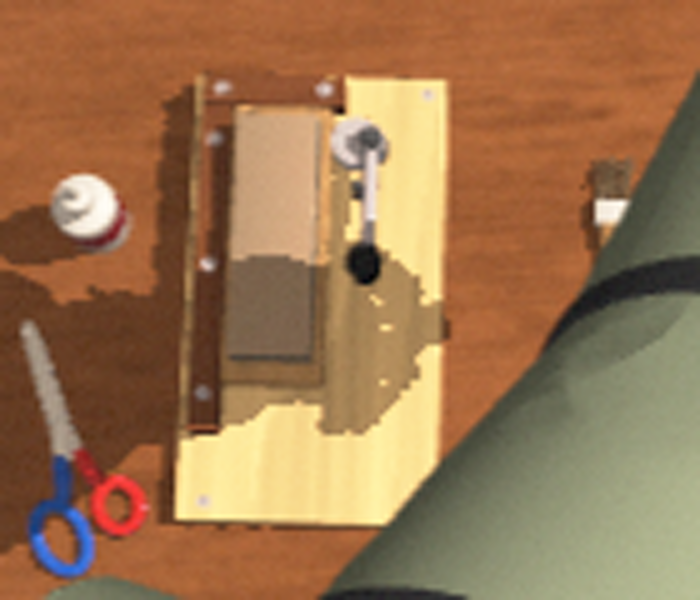

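View pics/s11.png

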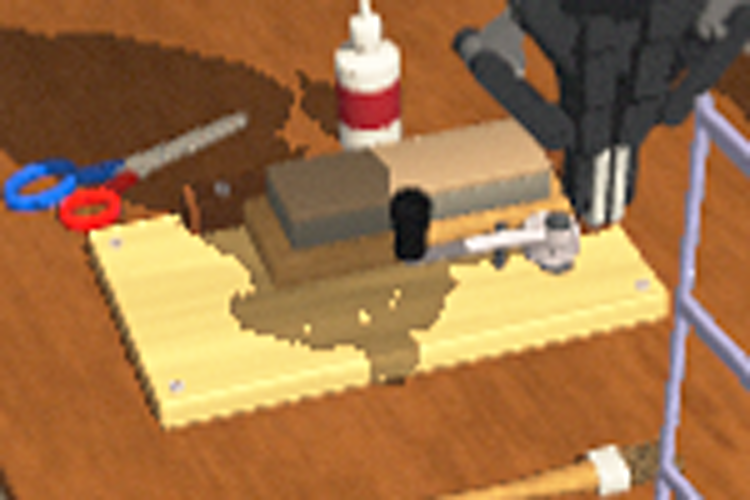

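```bash
python3 -c "
from h import *
t=lambda u,v,z:w2b(onz('top',(230+u/5-.4,140+v/5-.4),z)).round(1)
for n,p in dict(restR=(323,385,.038),sFL=(237,106,.062),sNR=(313,358,.062),grip=(364,262,.086)).items(): print(n,t(*p))
d=t(364,262,.086)-np.array([66,-56]);print(np.hypot(*d),np.degrees(np.arctan2(-d[1],d[0])))
st();job_done()
"
```

```text
restR [-87.9 -31.1]
sFL [80.  24.9]
sNR [-75.6 -26.6]
grip [-22.2 -56.9]
88.20459171721164 179.41536947929484
t 15.7 pos [ 0.5604 -0.2252  0.2185] board [ -19.9 -272.4] head 85.29 tilt 0.05 F [-0.2  0.9 -0.4] Fb [-0.3  0.9]
the job is handed in; nothing more can be done
```

The stone is seated and the cam is locked. I handed the job in at 15.7 s of the 64 s allowed.

I worked by pushing alone, with the fingers shut:
1. **Sideways to the fence:** I pushed the rest over until it lay flat and stopped moving, at about 12 N.
2. **Along the fence:** I slid it past the open cam until its far end met the end stop. It stopped moving at about 14 N, and the arm's position there fits the seated stone.
3. **Cam lever:** I pushed the grip clockwise round its arc until it stopped dead at the pin. The peak push was about 34 N on the fingers.

Then I drew the gripper back and up, clear of everything.

Last checks:
- **Stone:** in the top view before the lever was turned, the measured rest and stone corners were within about 3 mm of a seated stone lying square to the fence. I did not measure its corners again after the cam closed, but the last pictures show it in the same place.
- **Lever:** it measured about 179° clockwise of the board's x axis, against 180.3° when closed. It stayed there after I let go.
- **Disagreements:** the grip came out at 88 mm from the pivot instead of 85 mm. The lever's start angle measured about 0.25 rad, just over the stated 0 to 0.2. Both look like pixel and calibration error.
- **Bystanders:** the oil can had not moved, nor had the part of the brush in view. The arm partly hid the brush, and I did not check the tray or leather roll again, though the arm never went near them.

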